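# Retrieve the lampholder behind the storage bin and push the bin home

## Task

The middle red storage bin has been pulled out and will not go back into its row because a lampholder has fallen into the gap behind it. Lift that lampholder out and put it in the pulled-out bin with the other two, then slide the bin straight back between its neighbours until it stands fully home against the back rail, without lifting it off the shelf. Leave the two neighbouring bins and the things lying on the bench as they are.

Things in the scene. Friction and masses are not known exactly. Their poses are not given: they have to be found in the camera images.
- bin_shelf: Fixed bench-top shelf: plywood deck in a blue steel frame, 320 mm deep (x), 374 mm wide (y), deck top 18 mm above the bench. Origin on the bench under its centre; x points from its front edge (robot side) to its back, y left, z up. Three bins stand side by side on it; a bin that is home has its origin at x = +75 mm. The middle lane is centred on y = 0, the neighbours' walls 59 mm to either side.
- rail_mid (a point): Middle of the blue back rail's front face, at deck height (x = +145 mm on the shelf). The rail is full width and stands 32 mm above the deck; a bin that is home touches it with its rear wall.
- bin: The pulled-out middle bin: loose, red plastic, 140 long (x) x 105 wide (y) x 75 mm high, walls and floor 3.5 mm, 0.17 to 0.33 kg, open on top. Origin at the centre of its underside; x to its rear wall (away from the robot), y left, z up. Starts 100 to 115 mm short of home, rear end between the neighbours with 7 mm of play a side. Two lampholders stand in its rear (x = +18 to +64 mm); the front half is empty.
- bin_front (a point): Middle of the bin's front wall, outer face, 17 mm up (x = -70 mm on the bin). This upright wall is 34 mm high; behind its top edge the side walls slope up to full height over 42 mm. A push of a few newtons here slides the bin.
- lampholder: The fallen lampholder: loose, black, 0.04 to 0.09 kg, upright on the deck, mouth down, between the bin's rear wall and the back rail. Round about z: rim 46 mm diameter up to 7 mm height, body 43 mm up to 42 mm, cone up to 53 mm, steel cord grip 22 mm diameter up to the top at 68 mm. Origin at the centre of its underside, z up.
- lampholder_mid (a point): The fallen lampholder's middle, on its axis 30 mm above its underside; it counts as in the bin when this point is inside the bin's four walls and below its rim.
- stock_a_mid (a point): Middle (on the axis, 30 mm above the underside) of the lampholder standing in the bin's rear left; same shape as the fallen one.
- stock_b_mid (a point): Middle (on the axis, 30 mm above the underside) of the lampholder standing in the bin's rear right; same shape as the fallen one.
- bin_lamps: Neighbouring bin full of small lamps, loose, same size and axes as the middle bin, 0.85 kg; it stands at home on one side of the lane, its centre 112 mm to the side. Origin at the centre of its underside. Leave alone.
- bin_nuts: Neighbouring bin full of plastic nuts, like bin_lamps, on the other side of the lane. Leave alone.
- screwdriver: Bystander: screwdriver 190 mm long lying on the bench beside the shelf; origin at its middle on the bench, x from handle to blade. Leave alone.
- flux_jar: Bystander: small jar, 56 mm in diameter and 65 mm high, on the bench beside the shelf; origin at the centre of its underside. Leave alone.
- lamp_carton: Bystander: cardboard carton 110 x 75 x 50 mm on the bench beside the shelf; origin at the centre of its underside. Leave alone.
Not all that is in view belongs to the job. What is shaped like the lampholder but orange is not meant.

How it is judged:
By the outcome, as a careful person would: the job done as asked, in the order asked, and still so for the second after the job is handed in, with the robot touching nothing.
It also fails if it takes over 51 s, if anything falls off the work surface, if the arm or the gripper's body presses on something with over 40 N, if the wrist force passes 120 N, or if a joint passes its speed limit or range.

## Robot

A 6-joint arm with a two-finger parallel gripper is mounted at the origin on the work surface. World frame = base frame: x ahead of the robot, y to its left, z up, the work surface at z = 0. Lengths are in mm, angles in degrees, forces in N, time in s.
With the tool pointing down it reaches from about 400 to 925 mm from the base axis. Payload 12.5 kg.
Tool frame: the origin (TCP) lies midway between the tips of the shut fingers; the grasp point (between the pads) lies 19 mm behind it; z points along the fingers, y is the line along which they close (so a half turn about z gives the same grasp; the last joint's range is limited). The gripper opens to 95 mm and grips with 3 to 60 N. Pads are 20 mm wide; open, the fingers measure 119 mm over their backs; the gripper's body (75 mm by 180 mm) begins 59 mm behind the grasp point.
Start: joints at [-79.618, 28.126, 89.318, -0, 62.55, -6.05], TCP at [176.825, -599.483, 214.661] pointing down, gripper open.
Joint ranges: [-177.58, 177.58], [-47.91, 125.51], [2.72, 160], [-65.01, 245.01], [3.68, 167.84], [-153.87, 153.87]. Speed limits (degrees/s): [127.2, 127.2, 159.86, 180, 180, 180].

## Interface

Orientations are given as a 3x3 rotation matrix whose columns are the frame's x, y, z axes.
In Python, from cell import * gives the robot as it stands.
- The arm moves only by the tool arm_command, never from a script. Its argument "increments" is a list that holds one entry, the list of rows, each a list of 7 numbers: the turn, a rotation vector about the tool's x, y, z in degrees, then the shift along the tool's x, y, z in mm, then the opening, from -1 (shut) to 1 (fully open). A call has 1 to 12 rows; each row is the pose to reach, as a shift and turn from the pose commanded when the call began, along the tool's axes at that moment; what a row does not reach only later rows make up. A row lasts 1/12 s, in which the tool goes at most 41.7 mm and 7.16 degrees, less where a joint would pass 70% of its speed; a pose out of reach is approached as far as the arm can. A call with a gripper value outside its range is refused whole. The fingers move at their own pace and stop on an object; "force" is the grip in N (left out, the last holds). Time passes only in rows, so rows that repeat a pose let the fingers close. It gives the time, the measured TCP pose, the force, the opening and the grip force at its end, in the units of the state.
- state(): the state, without advancing time (a new reading comes with each control period).
- capture(name): name is "scene" or "top" or "wrist"; returns the picture (420x560x3 uint8, blue, green, red); there is no depth.
- camera_model(name): a dict with "fovy" (degrees; the focal length in pixels is half the picture's height over the tangent of half this angle, whatever the lens; pixels are square), "cx", "cy" (the principal point, pixels), "eye" and "rotation" of the camera in the world. Camera axes: x right, y down, z forward; pixel columns grow to the right and rows downward; lengths in mm; the calibration is good to about 2 mm. A picture is of the moment at which its call begins: read the wrist's pose just before it. camera_model takes no time and is no camera call; for the wrist camera it gives the pose at the moment of the call.
- job_done(): hands the job in; it is judged then, once.
The state is a dict: "clock": time; "q": joint angles; "qd": joint speeds; "joint_efforts": joint torques, N m; "ee_pos": TCP position; "tool_rot": TCP orientation; "contact_force": force on the tool from outside, world axes, zero at the start; "torque": the same for the moment, N m; "grip_width": opening from 0.0 (shut) to 1.0 (fully open); "gripper_force": force on a finger pad.
Only numpy, scipy, OpenCV 4.12 (cv2) and the standard library are available. Lean on these libraries where they do the work, as an engineer would, in place of code of your own. Each camera call takes 0.05 s, during which the arm holds its last target. There are 200 camera calls.

## Working session

There is one attempt and no reset: what is moved stays moved. The work goes in short steps, Python scripts to look and compute and a tool call to move; the robot and the scene stay as the last step left them, time stands still between calls to the robot, and variables do not carry over. Pictures are saved under pics/ and viewed, at most 10 in all, crops included, and the job is handed in when it is done.

Besides the shell and the picture viewer there is one more tool, called after "Request:" as a command line: name --argument value ..., lists and objects as JSON in quotes. arm_command: Moves the arm, as the interface text tells. Its arguments: {"type":"object","properties":{"increments":{"type":"array"},"force":{"type":"number"}},"required":["increments"]}

```bash
mkdir -p pics; ls
python3 - <<'E'
from cell import *
import cv2,numpy as np
s=state();print(s)
for n in ("scene","top"):
    im=capture(n);cv2.imwrite(f"pics/{n}0.png",im);print(n,camera_model(n))
E
```

```text
pics
{'clock': 0.0, 'q': array([-7.96169694e+01,  2.81642416e+01,  8.93502735e+01,  5.37901991e-04,
        6.25479713e+01, -6.05323161e+00]), 'qd': array([-0.02237464, -0.06916126, -0.0395844 ,  0.0434406 , -0.01657875,
       -0.03639561]), 'joint_efforts': array([-1.22666021e-03, -6.12640858e+01, -2.58173364e+01,  6.92242803e-02,
        4.83210117e-02, -1.20061268e-04]), 'ee_pos': array([ 176.79429817, -599.22491944,  214.05983172]), 'tool_rot': array([[ 9.59136327e-01,  2.82944288e-01, -1.88360263e-04],
       [ 2.82944324e-01, -9.59135734e-01,  1.07423403e-03],
       [ 1.23285325e-04, -1.08363235e-03, -9.99999405e-01]]), 'contact_force': array([ 0.308655  , -0.06989588, -0.03894907]), 'torque': array([0.05378078, 0.02927897, 0.01374134]), 'gripper_force': 0.0, 'grip_width': 1.0023752212009256}
scene {'fovy': 54.93408167583748, 'cx': 280.7823878418077, 'cy': 214.76574409194006, 'eye': array([1451.61523621,  161.93400017,  554.15959432]), 'rotation': array([[-0.15575511,  0.49708434, -0.85360852],
       [ 0.9877632 ,  0.07136714, -0.13867443],
       [-0.00801329, -0.86476233, -0.50211741]])}
top {'fovy': 55.88483473051337, 'cx': 280.3056027760862, 'cy': 206.23641366691632, 'eye': array([526.53284684,  36.25022122, 885.30812192]), 'rotation': array([[ 0.00965952, -0.98847793,  0.15105653],
       [-0.99994992, -0.00915339,  0.00404561],
       [-0.00261632, -0.15108804, -0.98851685]])}
```

View pics/top0.png

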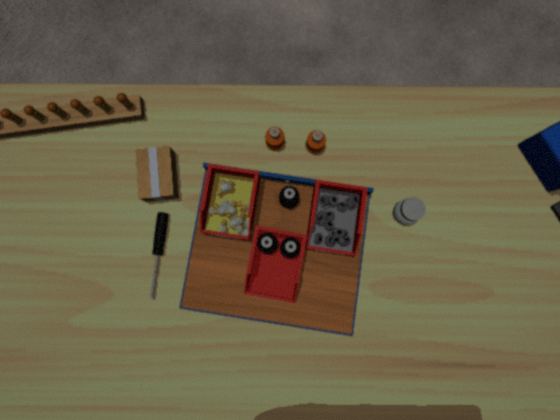

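View pics/scene0.png

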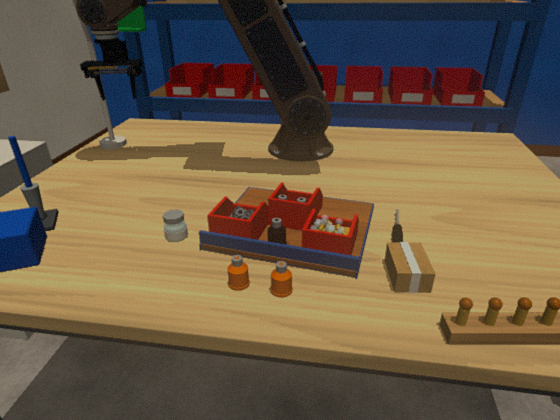

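The top view shows the shelf, rotated a few degrees. Look-alikes in it:
- fallen black lampholder, in the gap, at (289,196)
- stock lampholders, in the bin, at (267,243) and (290,247)
- orange decoys at (275,137) and (316,140)

By the description I choose (289,196). In the scene view it stands at (277,232) behind the bin.

```bash
cat > h.py <<'E'
from cell import *
import cv2,numpy as np
def ray(n,uv,z,m=None,h=420):
    m=m or camera_model(n); f=h/2/np.tan(np.radians(m["fovy"]/2))
    d=m["rotation"]@np.array([(uv[0]-m["cx"])/f,(uv[1]-m["cy"])/f,1.])
    return m["eye"]+d*(z-m["eye"][2])/d[2]
def proj(n,p,m=None,h=420):
    m=m or camera_model(n); f=h/2/np.tan(np.radians(m["fovy"]/2))
    c=m["rotation"].T@(np.array(p)-m["eye"]); return c[:2]/c[2]*f+[m["cx"],m["cy"]]
E
python3 - <<'E'
from h import *
np.set_printoptions(precision=1,suppress=True)
im=cv2.imread("pics/top0.png")
cv2.imwrite("pics/crop0.png",cv2.resize(im[150:345,170:385],None,fx=3,fy=3,interpolation=cv2.INTER_CUBIC))
C={k:ray("top",p,18)[:2] for k,p in dict(FL=(181,308),FR=(352,333)).items()}
print(C, np.linalg.norm(C["FL"]-C["FR"]))
for k,p in dict(BL=(205,165),BR=(371,189)).items(): print(k,ray("top",p,50)[:2])
for p in [(289,189),(267,238),(290,241)]: print(ray("top",p,86 if p[1]<200 else 89.5))
E
```

```text
{'FL': array([437.5, 249.6]), 'FR': array([ 389.7, -114.2])} 366.89332825619886
BL [743.2 203.9]
BR [ 693.4 -154.7]
[684.7  22.   86. ]
[583.3  65.6  89.5]
[577.8  19.4  89.5]
```

View pics/crop0.png

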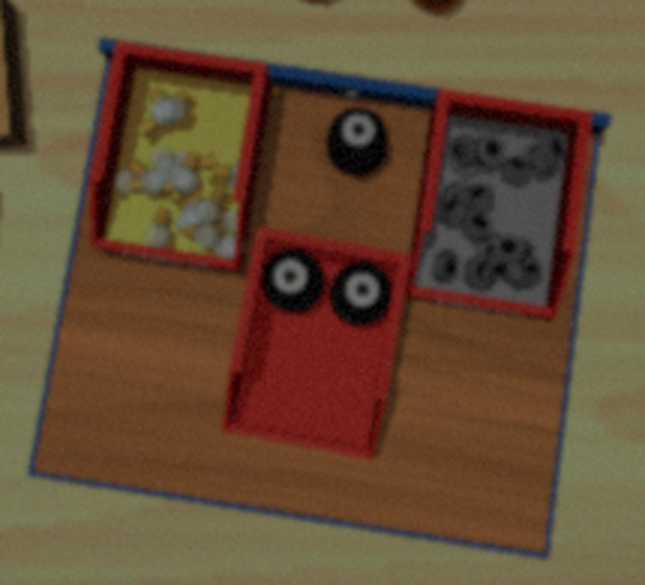

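The crop shows the fallen lampholder upright, alone in the gap, with its cord-grip top at (289,193). It is black, so it's the right one. Stock tops are at (266,242) and (290,247). Next I measure the shelf frame, lampholder and bin.

```bash
cat >> h.py <<'E'
YAW=np.radians(-7.6)
def shelfR(y=YAW): return np.array([[np.cos(y),-np.sin(y)],[np.sin(y),np.cos(y)]])
E
python3 - <<'E'
from h import *
np.set_printoptions(precision=1,suppress=True)
c=lambda u,v:(170-1/3+(u)/3,150-1/3+v/3)
FL,FR=[ray("top",c(*p),18)[:2] for p in ((31,473),(548,555))]
BL,BR=[ray("top",c(*p),50)[:2] for p in ((101,40),(609,118))]
for n,a,b in (("front",FR,FL),("back",BR,BL)): print(n,np.linalg.norm(b-a),np.degrees(np.arctan2(-(b-a)[0],(b-a)[1])))
R=shelfR(); o=((FL+FR)/2+R[:,0]*160+(BL+BR)/2-R[:,0]*160)/2
print("depth",R.T@((BL+BR)/2-(FL+FR)/2),"origin",o)
for n,p,z in (("lamp",(358,130),86),("stA",(289,277),89.5),("stB",(361,291),89.5),("binFL",(224,430),52),("binFR",(376,457),52),("binRL",(258,229),93),("binRR",(410,255),93)):
    w=ray("top",c(*p),z)[:2]; print(n,w,R.T@(w-o))
# second view of lamp: steel top in scene image
print("scene lamp top px predicted",proj("scene",[*ray("top",c(358,130),86)[:2],86]))
s=state(); w=ray("top",c(358,130),86)[:2]
T=s["tool_rot"]; print("lamp, tool axes shift:",T.T@(np.array([*w,200])-s["ee_pos"]))
E
```

```text
front 370.35753129512284 -8.154135774399126
back 370.0152156911811 -8.416549333283216
depth [311.1  -2.6] origin [566.5  46.6]
lamp [676.3  21.9] [112.1  -9.9]
stA [575.3  67.5] [ 5.9 21.9]
stB [566.4  19.3] [  3.5 -27.1]
binFL [472.3 112. ] [-102.1   52.4]
binFR [455.3   7.6] [-105.1  -53.4]
binRL [607.   88.6] [34.5 47. ]
binRR [590.5 -13.2] [ 31.7 -56.1]
scene lamp top px predicted [274.7 218.9]
lamp, tool axes shift: [ 654.9 -454.5   14.6]
```

Request:
arm_command --increments '[[[0,0,2,20,-14,0,1],[0,0,4,48,-33,0,1],[0,0,6,76,-53,0,1],[0,0,8,104,-72,0,1],[0,0,11,132,-92,0,1],[0,0,14,160,-111,0,1],[0,0,17,188,-130,0,0.6],[0,0,20,216,-150,0,0.6],[0,0,22,244,-169,0,0.6],[0,0,24.6,272,-189,0,0.6],[0,0,24.6,300,-208,0,0.6],[0,0,24.6,328,-227,0,0.6]]]' --force 20

```text
clock: 1.1
ee_pos: [427.9, -287.4, 214.5]
tool_rot: [[0.99, -0.142, -0.0], [-0.142, -0.99, 0.0], [-0.0, -0.0, -1.0]]
contact_force: [0.5, -0.7, -0.2]
grip_width: 0.804
gripper_force: 0.0
```

```bash
cat >> h.py <<'E'
np.set_printoptions(precision=2,suppress=True)
def shift(w,yaw=-8.2):
    "tool-axis shift and turn about tool z from the present measured pose to world point w"
    s=state();T=s["tool_rot"]
    print("t",s["clock"],"pos",s["ee_pos"],"grip",s["grip_width"],"F",s["contact_force"])
    print("shift",T.T@(np.array(w)-s["ee_pos"]),"turn",np.degrees(np.arctan2(T[1,0],T[0,0]))-yaw)
E
python3 -c "
from h import *
shift([650,26,200])"
```

```text
t 1.1 pos [ 427.92 -287.44  214.53] grip 0.8035113183451691 F [ 0.45 -0.66 -0.25]
shift [ 175.18 -341.87   14.51] turn 0.012675682855070036
```

Request:
arm_command --increments '[[[0,0,0,15,-29,1,0.22],[0,0,0,31,-60,2,0.22],[0,0,0,47,-92,4,0.22],[0,0,0,63,-123,6,0.22],[0,0,0,79,-154,8,0.22],[0,0,0,95,-186,9,0.22],[0,0,0,111,-217,10,0.22],[0,0,0,127,-248,11,0.22],[0,0,0,143,-280,12,0.22],[0,0,0,159,-311,13,0.22],[0,0,0,170,-332,14,0.22],[0,0,0,175,-342,14.5,0.22]]]'

```text
clock: 2.1
ee_pos: [650.1, 27.4, 199.3]
tool_rot: [[0.99, -0.14, -0.001], [-0.14, -0.99, 0.0], [-0.001, -0.0, -1.0]]
contact_force: [-0.1, 0.3, 0.4]
grip_width: 0.609
gripper_force: 0.0
```

Request:
arm_command --increments '[[[0,0,0,0,0,0,0.22],[0,0,0,0,0,0,0.22]]]'

```text
clock: 2.27
ee_pos: [648.5, 24.4, 199.6]
tool_rot: [[0.99, -0.141, -0.001], [-0.141, -0.99, -0.0], [-0.001, 0.0, -1.0]]
contact_force: [-0.4, -0.1, -0.1]
grip_width: 0.612
gripper_force: 0.0
```

Run:
```python
from h import *
shift([676.3,21.9,29]); m=camera_model("wrist"); print(m)
im=capture("wrist"); cv2.imwrite("pics/w1.png",im)
np.save("w1.npy",m,allow_pickle=True)
print("predicted lamp top",proj("wrist",[676.3,21.9,86],m))
```

```text
t 2.2667 pos [648.5   24.38 199.62] grip 0.6124954927384747 F [-0.37 -0.11 -0.09]
shift [ 28.06  -1.55 170.59] turn 0.06896202513731353
{'fovy': 68.03655193420245, 'cx': 276.9732831779897, 'cy': 212.67878134190067, 'eye': array([729.08,  12.87, 368.62]), 'rotation': array([[-0.14, -0.95, -0.28],
       [-0.99,  0.14,  0.04],
       [ 0.  ,  0.29, -0.96]])}
predicted lamp top [275.39 180.6 ]
```

View pics/w1.png

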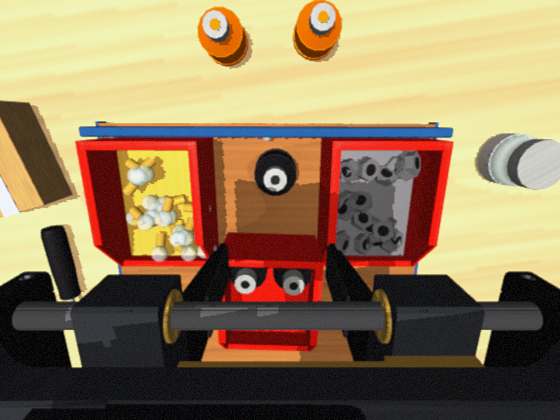

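The wrist view shows the lampholder's cord-grip top at (275,180), exactly where predicted. The lane between the walls is clear for the fingers, and the rail is level in the view, so the yaw is right. I move above it and then descend.

Run:
```python
from h import *
R=shelfR(np.radians(-8.2));m=np.load("w1.npy",allow_pickle=True).item()
for n,p,z in (("lamp",(275,180.5),86),("rail top front L",(150,136),50),("rail top front R",(380,136),50),("binRL",(227,235),93),("binRR",(320,235),93),("laneL",(213,139),93),("laneR",(330,140),93),("binFL",(221,347),52),("binFR",(315,347),52)):
    w=ray("wrist",p,z,m)[:2]; print(n,w,R.T@w)
```

```text
lamp [676.45  22.24] [666.36 118.49]
rail top front L [731.85 140.12] [704.39 243.07]
rail top front R [699.22 -86.51] [704.41  14.11]
binRL [632.64  74.41] [615.56 163.88]
binRR [620.12 -12.55] [615.57  76.02]
laneL [721.28  69.76] [703.95 171.92]
laneR [706.04 -30.16] [703.12  70.85]
binFL [476.2  118.16] [454.47 184.88]
binFR [459.85   4.75] [454.47  70.29]
```

Request:
arm_command --increments '[[[0,0,0,7,0,10,0.22],[0,0,0,15,0,25,0.22],[0,0,0,22,0,40,0.22],[0,0,0,27,-1,55,0.22],[0,0,0,27,-1,70,0.22],[0,0,0,27,-1,80,0.22],[0,0,0,27,-1,85,0.22],[0,0,0,27,-1,85,0.22]]]'

```text
clock: 2.98
ee_pos: [675.3, 21.6, 113.5]
tool_rot: [[0.99, -0.142, -0.002], [-0.142, -0.99, 0.0], [-0.002, 0.0, -1.0]]
contact_force: [-0.2, 0.4, -0.3]
grip_width: 0.608
gripper_force: 0.0
```

```bash
python3 -c "
from h import *
shift([676.3,21.9,32])"
```

```text
t 2.9833 pos [675.33  21.62 113.54] grip 0.607945533830771 F [-0.24  0.41 -0.31]
shift [ 1.11 -0.44 81.54] turn 0.010997369001136903
```

Request:
arm_command --increments '[[[0,0,0,1,0,12,0.22],[0,0,0,1,0,26,0.22],[0,0,0,1,0,40,0.22],[0,0,0,1,0,54,0.22],[0,0,0,1,0,66,0.22],[0,0,0,1,0,75,0.22],[0,0,0,1,0,80,0.22],[0,0,0,1,0,81,0.22],[0,0,0,1,0,81,0.22]]]'

```text
clock: 3.73
ee_pos: [677.0, 21.7, 34.1]
tool_rot: [[0.99, -0.142, 0.0], [-0.142, -0.99, -0.0], [0.0, 0.0, -1.0]]
contact_force: [-0.2, 0.1, 0.2]
grip_width: 0.611
gripper_force: 0.0
```

Request:
arm_command --increments '[[[0,0,0,0,0,0,-0.3],[0,0,0,0,0,0,-0.5],[0,0,0,0,0,0,-0.5],[0,0,0,0,0,0,-0.5],[0,0,0,0,0,0,-0.5],[0,0,0,0,0,0,-0.5]]]' --force 20

```text
clock: 4.23
ee_pos: [677.2, 21.7, 34.7]
tool_rot: [[0.99, -0.142, 0.001], [-0.142, -0.99, -0.0], [0.001, -0.0, -1.0]]
contact_force: [-0.7, 0.1, 6.4]
grip_width: 0.447
gripper_force: 20.0
```

Request:
arm_command --increments '[[[0,0,0,0,0,-5,-0.5],[0,0,0,0,0,-15,-0.5],[0,0,0,0,0,-30,-0.5],[0,0,0,0,0,-45,-0.5],[0,0,0,0,0,-60,-0.5],[0,0,0,0,0,-75,-0.5],[0,0,0,0,0,-88,-0.5],[0,0,0,0,0,-97,-0.5],[0,0,0,0,0,-100,-0.5],[0,0,0,0,0,-100,-0.5]]]'

```text
clock: 5.07
ee_pos: [677.0, 21.7, 134.9]
tool_rot: [[0.99, -0.142, 0.001], [-0.142, -0.99, -0.0], [0.001, 0.0, -1.0]]
contact_force: [-0.5, -0.4, 0.4]
grip_width: 0.45
gripper_force: 20.0
```

Request:
arm_command --increments '[[[0,0,0,-6,-1,0,-0.5],[0,0,0,-20,-2,0,-0.5],[0,0,0,-40,-3,0,-0.5],[0,0,0,-60,-4,0,-0.5],[0,0,0,-80,-5,0,-0.5],[0,0,0,-100,-6,0,-0.5],[0,0,0,-120,-6,0,-0.5],[0,0,0,-140,-6,0,-0.5],[0,0,0,-157,-6,0,-0.5],[0,0,0,-168,-6,0,-0.5],[0,0,0,-172,-6,0,-0.5],[0,0,0,-172,-6,0,-0.5]]]'

```text
clock: 6.07
ee_pos: [506.5, 52.3, 133.8]
tool_rot: [[0.99, -0.142, -0.001], [-0.142, -0.99, -0.0], [-0.001, 0.0, -1.0]]
contact_force: [1.1, -0.7, -0.2]
grip_width: 0.452
gripper_force: 20.0
```

Run:
```python
from h import *
shift([0,0,36]); p=state()["ee_pos"][:2]; print(shelfR(np.radians(-8.2)).T@p)
m=camera_model("wrist");np.save("w2.npy",m,allow_pickle=True);cv2.imwrite("pics/w2.png",capture("wrist"))
```

```text
t 6.0667 pos [506.53  52.26 133.77] grip 0.45209881566990306 F [ 1.11 -0.74 -0.18]
shift [-493.88  123.56   98.35] turn 0.044426393536925346
[493.89 123.97]
```

View pics/w2.png

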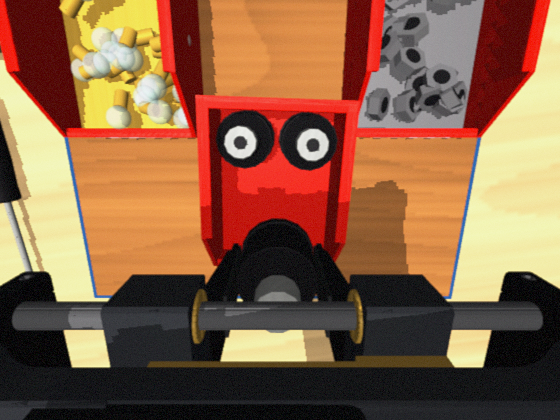

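The lampholder is held over the empty front half of the bin. Stock tops are at (240,143) and (313,145), and the bin's rear edge runs from (196,96) to (359,101). I compute the bin frame from these.

Run:
```python
from h import *
R=shelfR(np.radians(-8.2));m=np.load("w2.npy",allow_pickle=True).item()
for n,p,z in (("RL",(196,96),93),("RR",(359,101),93),("A",(240,143),89.5),("B",(313,145),89.5),("nbrL front",(66,133),52),("nbrR front",(481,134),52),("nbrL rim inner R",(192,137),52),("nbrR inner L",(358,133),52)):
    print(n,R.T@ray("wrist",p,z,m)[:2])
```

```text
RL [589.77 175.26]
RR [586.76  71.89]
A [560.43 148.82]
B [559.1   99.83]
nbrL front [565.49 288.9 ]
nbrR front [564.65 -35.53]
nbrL rim inner R [562.43 190.67]
nbrR inner L [565.44  60.72]
```

Request:
arm_command --increments '[[[0,0,0,0,-1,8,-0.5],[0,0,0,0,-2,22,-0.5],[0,0,0,0,-2,36,-0.5],[0,0,0,0,-2,50,-0.5],[0,0,0,0,-2,64,-0.5],[0,0,0,0,-2,76,-0.5],[0,0,0,0,-2,85,-0.5],[0,0,0,0,-2,90,-0.5],[0,0,0,0,-2,92,-0.5],[0,0,0,0,-2,92,-0.5]]]'

```text
clock: 6.95
ee_pos: [507.9, 54.0, 41.7]
tool_rot: [[0.99, -0.142, -0.0], [-0.142, -0.99, -0.0], [-0.0, 0.0, -1.0]]
contact_force: [-0.1, 0.0, -0.2]
grip_width: 0.449
gripper_force: 20.0
```

Lower it gently until contact.

Request:
arm_command --increments '[[[0,0,0,0,0,1,-0.5],[0,0,0,0,0,2,-0.5],[0,0,0,0,0,3,-0.5],[0,0,0,0,0,3,-0.5],[0,0,0,0,0,3,-0.5]]]'

```text
clock: 7.37
ee_pos: [507.9, 54.1, 39.3]
tool_rot: [[0.99, -0.142, 0.0], [-0.142, -0.99, -0.0], [0.0, 0.0, -1.0]]
contact_force: [-0.4, 0.3, -0.6]
grip_width: 0.449
gripper_force: 20.0
```

Request:
arm_command --increments '[[[0,0,0,0,0,1,-0.5],[0,0,0,0,0,1,-0.5],[0,0,0,0,0,1,-0.5]]]'

```text
clock: 7.62
ee_pos: [507.9, 54.1, 38.2]
tool_rot: [[0.99, -0.142, 0.0], [-0.142, -0.99, -0.0], [0.0, 0.0, -1.0]]
contact_force: [-0.5, 0.2, 1.9]
grip_width: 0.449
gripper_force: 20.0
```

Request:
arm_command --increments '[[[0,0,0,0,0,0,0.1],[0,0,0,0,0,0,0.14],[0,0,0,0,0,0,0.14],[0,0,0,0,0,0,0.14],[0,0,0,0,0,0,0.14]]]'

```text
clock: 8.03
ee_pos: [507.8, 54.0, 38.1]
tool_rot: [[0.99, -0.142, -0.0], [-0.142, -0.99, -0.0], [0.0, 0.0, -1.0]]
contact_force: [0.1, 0.6, 0.1]
grip_width: 0.568
gripper_force: 0.0
```

Request:
arm_command --increments '[[[0,0,0,0,0,-8,0.14],[0,0,0,0,0,-20,0.14],[0,0,0,0,0,-35,0.14],[0,0,0,0,0,-50,0.14],[0,0,0,0,0,-65,0.14],[0,0,0,0,0,-80,0.14],[0,0,0,-15,0,-85,0.14],[0,0,0,-35,0,-85,0],[0,0,0,-55,0,-85,0],[0,0,0,-67,0,-85,0],[0,0,0,-72,0,-85,0],[0,0,0,-72,0,-85,0]]]'

```text
clock: 9.03
ee_pos: [436.0, 64.4, 123.7]
tool_rot: [[0.99, -0.142, 0.0], [-0.142, -0.99, -0.0], [0.0, 0.0, -1.0]]
contact_force: [0.9, -0.1, -0.2]
grip_width: 0.497
gripper_force: 0.0
```

Run:
```python
from h import *
shift([0,0,36]); p=state()["ee_pos"][:2]; print(shelfR(np.radians(-8.2)).T@p)
m=camera_model("wrist");np.save("w3.npy",m,allow_pickle=True);cv2.imwrite("pics/w3.png",capture("wrist"))
```

```text
t 9.0333 pos [435.96  64.41 123.68] grip 0.4966964668828355 F [ 0.95 -0.12 -0.19]
shift [-422.46  125.56   87.54] turn 0.05012158641083708
[422.32 125.93]
```

View pics/w3.png

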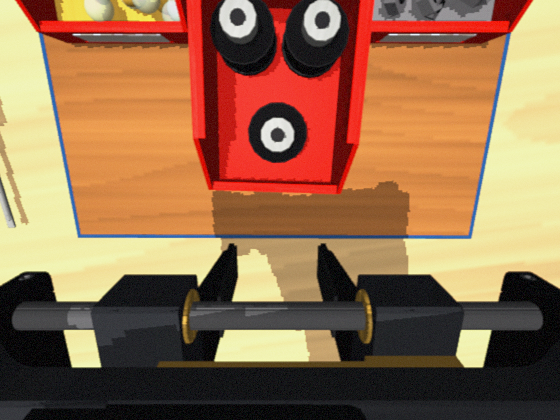

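The lampholder stands upright in the bin at (278,135), clear of the other two. The bin's front edge is at (212,189)–(341,192). I lower the fingers in front of the bin, about 50 mm apart, and push.

Request:
arm_command --increments '[[[0,0,0,0,0,10,0],[0,0,0,0,0,28,0],[0,0,0,0,0,46,0],[0,0,0,0,0,64,0],[0,0,0,0,0,79,0],[0,0,0,0,0,88,0],[0,0,0,0,0,92,0],[0,0,0,3,0,92,0],[0,0,0,6,0,92,0],[0,0,0,9,0,92,0],[0,0,0,12,0,92,0],[0,0,0,12,0,92,0]]]'

```text
clock: 10.08
ee_pos: [449.3, 62.5, 31.7]
tool_rot: [[0.99, -0.142, 0.002], [-0.142, -0.99, -0.0], [0.002, -0.0, -1.0]]
contact_force: [-0.2, -0.2, -0.7]
grip_width: 0.498
gripper_force: 0.0
```

Request:
arm_command --increments '[[[0,0,0,2,0,0,0],[0,0,0,4,0,0,0],[0,0,0,6,0,0,0],[0,0,0,8,0,0,0],[0,0,0,10,0,0,0],[0,0,0,12,0,0,0],[0,0,0,14,0,0,0],[0,0,0,16,0,0,0],[0,0,0,18,0,0,0],[0,0,0,20,0,0,0],[0,0,0,22,0,0,0],[0,0,0,24,0,0,0]]]'

```text
clock: 11.08
ee_pos: [472.4, 59.1, 31.1]
tool_rot: [[0.99, -0.142, 0.0], [-0.142, -0.99, -0.0], [0.0, 0.0, -1.0]]
contact_force: [-4.3, 0.9, 2.6]
grip_width: 0.499
gripper_force: 2.1
```

Request:
arm_command --increments '[[[0,0,0,3,0,0,0],[0,0,0,6,0,0,0],[0,0,0,9,0,0,0],[0,0,0,12,0,0,0],[0,0,0,15,0,0,0],[0,0,0,18,0,0,0],[0,0,0,21,0,0,0],[0,0,0,24,0,0,0],[0,0,0,27,0,0,0],[0,0,0,30,0,0,0],[0,0,0,33,0,0,0],[0,0,0,36,0,0,0]]]'

```text
clock: 12.08
ee_pos: [508.1, 54.0, 31.1]
tool_rot: [[0.99, -0.142, 0.0], [-0.142, -0.99, -0.0], [0.0, 0.0, -1.0]]
contact_force: [-3.5, 1.3, 1.2]
grip_width: 0.5
gripper_force: 1.7
```

Request:
arm_command --increments '[[[0,0,0,3,0,0,0],[0,0,0,6,0,0,0],[0,0,0,9,0,0,0],[0,0,0,12,0,0,0],[0,0,0,15,0,0,0],[0,0,0,18,0,0,0],[0,0,0,21,0,0,0],[0,0,0,24,0,0,0],[0,0,0,27,0,0,0],[0,0,0,30,0,0,0],[0,0,0,33,0,0,0],[0,0,0,36,0,0,0]]]'

```text
clock: 13.08
ee_pos: [543.7, 48.9, 31.1]
tool_rot: [[0.99, -0.142, 0.0], [-0.142, -0.99, -0.0], [0.0, 0.0, -1.0]]
contact_force: [-3.6, 0.5, 1.5]
grip_width: 0.499
gripper_force: 1.7
```

Run:
```python
from h import *
R=shelfR(np.radians(-8.2));s=state()
print(s["clock"],R.T@s["ee_pos"][:2],s["ee_pos"],s["contact_force"],s["gripper_force"],s["grip_width"])
cv2.imwrite("pics/w4.png",capture("wrist"))
```

```text
13.0833 [531.17 125.93] [543.7   48.88  31.11] [-3.62  0.47  1.47] 1.7128326511010528 0.49890105203664675
```

View pics/w4.png

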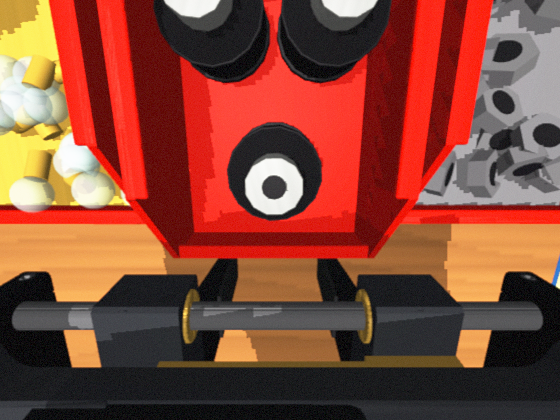

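The bin is now square between its neighbours and all three lampholders stand upright. About 23 mm remains.

Request:
arm_command --increments '[[[0,0,0,2,0,0,0],[0,0,0,4,0,0,0],[0,0,0,6,0,0,0],[0,0,0,8,0,0,0],[0,0,0,10,0,0,0],[0,0,0,12,0,0,0],[0,0,0,14,0,0,0],[0,0,0,15,0,0,0],[0,0,0,16,0,0,0],[0,0,0,17,0,0,0]]]'

```text
clock: 13.97
ee_pos: [560.2, 46.5, 31.1]
tool_rot: [[0.99, -0.142, -0.0], [-0.142, -0.99, -0.0], [-0.0, 0.0, -1.0]]
contact_force: [-3.1, 0.2, 1.4]
grip_width: 0.5
gripper_force: 1.4
```

Request:
arm_command --increments '[[[0,0,0,0.5,0,0,0],[0,0,0,1,0,0,0],[0,0,0,1.5,0,0,0],[0,0,0,2,0,0,0],[0,0,0,2.5,0,0,0],[0,0,0,3,0,0,0]]]'

```text
clock: 14.47
ee_pos: [563.2, 46.1, 31.1]
tool_rot: [[0.99, -0.142, -0.0], [-0.142, -0.99, -0.0], [-0.0, 0.0, -1.0]]
contact_force: [-3.3, 0.3, 1.5]
grip_width: 0.503
gripper_force: 2.5
```

Request:
arm_command --increments '[[[0,0,0,0.5,0,0,0],[0,0,0,1,0,0,0],[0,0,0,1.5,0,0,0],[0,0,0,2,0,0,0]]]'

```text
clock: 14.8
ee_pos: [563.2, 46.1, 31.1]
tool_rot: [[0.99, -0.142, -0.004], [-0.142, -0.99, 0.0], [-0.004, 0.0, -1.0]]
contact_force: [-13.2, 2.7, 9.5]
grip_width: 0.498
gripper_force: 6.7
```

Request:
arm_command --increments '[[[0,0,0,0.5,0,0,0],[0,0,0,1,0,0,0],[0,0,0,1,0,0,0]]]'

```text
clock: 15.05
ee_pos: [563.3, 46.1, 31.1]
tool_rot: [[0.99, -0.142, -0.006], [-0.142, -0.99, 0.0], [-0.006, 0.001, -1.0]]
contact_force: [-16.6, 2.5, 11.5]
grip_width: 0.498
gripper_force: 8.2
```

Force has risen and the bin has stopped. I back off and check.

Request:
arm_command --increments '[[[0,0,0,-3,0,0,0],[0,0,0,-8,0,0,0],[0,0,0,-20,0,0,0],[0,0,0,-40,0,0,0],[0,0,0,-60,0,-20,0],[0,0,0,-75,0,-50,0],[0,0,0,-80,0,-85,0],[0,0,0,-80,0,-120,0],[0,0,0,-80,0,-150,0],[0,0,0,-80,0,-165,0],[0,0,0,-80,0,-170,0],[0,0,0,-80,0,-170,0]]]'

```text
clock: 16.05
ee_pos: [487.5, 57.0, 202.0]
tool_rot: [[0.99, -0.142, 0.003], [-0.142, -0.99, -0.0], [0.003, -0.0, -1.0]]
contact_force: [-0.3, -0.6, -0.2]
grip_width: 0.499
gripper_force: 0.0
```

Run:
```python
from h import *
print(state()["contact_force"])
m=camera_model("wrist");np.save("w5.npy",m,allow_pickle=True);a=capture("wrist");t=capture("top");s=capture("scene")
cv2.imwrite("pics/top5.png",t);cv2.imwrite("pics/w5.png",a)
s=cv2.resize(s[170:275,190:390],(600,315),interpolation=cv2.INTER_CUBIC)
o=np.zeros((600,600,3),np.uint8);o[:285]=cv2.resize(a[:200],(600,285)) if 0 else cv2.resize(a[:266],(600,285));o[285:]=s
cv2.imwrite("pics/end.png",o)
```

```text
[-0.33 -0.58 -0.16]
```

View pics/end.png

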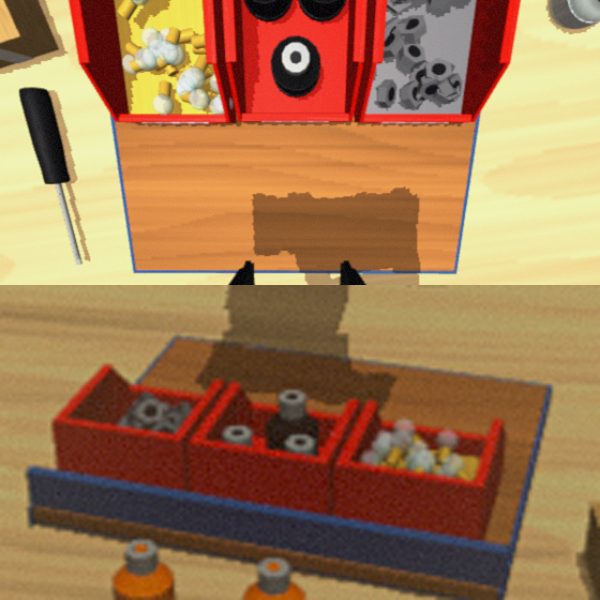

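The middle bin's front edge is flush with its neighbours (row ~120 in the wrist view). Its rear wall lines up with theirs against the blue rail, and all three lampholders stand inside.

```bash
python3 -c "
from cell import *
print(job_done())"
```

```text
the job is handed in; nothing more can be done
None
```

The fallen lampholder is in the middle bin with the other two, and the bin is slid fully home against the back rail; in the last pictures the neighbouring bins and the bench items in view looked undisturbed, and the job was handed in at about 16 s.

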